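# Hang the loaded parts basket on the spring-balanced arm

### The arm

A 7-joint arm with a two-finger parallel gripper is mounted at the origin on a cart in front of the work surface, level with it; the furniture and walls round the work are solid. World frame = base frame: x ahead of the robot, y to its left, z up, the work surface at z = 0. Lengths are in mm, angles in rad, forces in N, time in s.
With the tool pointing down it reaches from about 400 to 850 mm from the base axis. Payload 4.5 kg.
Tool frame: the origin (TCP) lies at the centre of the arm's flange, where the gripper is bolted on; the fingertips stand env.tips_ahead ahead of it and the grasp point (between the pads) lies 147 mm ahead of it (env.tips_ahead is the distance from the TCP to the fingertips, in mm); x points along the fingers, y is the direction in which the jaws open and shut, and the axes are right-handed (so a half turn about x gives the same grasp; the last joint's range is limited). The gripper opens to 88 mm and grips with 3 to 60 N. Pads are 18 mm wide; open, the fingers measure 123 mm over their backs; the gripper's body (75 mm by 187 mm) begins 45 mm behind the grasp point.
Start: joints at [-1.219, 0.689, -0.195, 1.565, 0.157, 0.902, -0.215], TCP at [195.277, 593.721, 404.743] pointing down, gripper open.
Joint ranges: [-3.01, 3.01], [-0.46, 2.08], [-1.47, 1.51], [0.13, 2.56], [-1, 4.14], [0.04, 2.09], [-2.66, 2.66]. Speed limits (rad/s): [2.57, 2.57, 3.14, 3.14, 3.14, 3.14, 3.14].

### API

Orientations are given as [roll, pitch, yaw] about the fixed x, y, z axes, in that order (R = Rz(yaw) Ry(pitch) Rx(roll)).
In Python, from rig import readout, read_camera, job, env gives the robot as it stands. The module is installed in compiled form; this text tells all that it offers.
- The arm moves only by the tool carry_out, never from a script. Its argument "targets" is a list of rows, each a list of 2 entries, a list of its own where there are three numbers: the shift along the tool's x, y, z in units of 150 mm (1.0 is 150 mm), then the turn about the tool's x in units of 45 degrees (1.0 is 45 degrees). A call has 1 to 20 rows; each row is the pose to reach, as a shift and turn from the pose commanded when the call began, along the tool's axes at that moment; what a row does not reach only later rows make up. A row lasts 1/8 s, in which the tool goes at most 62.5 mm and 10.7 degrees, less where a joint would pass 70% of its speed; a pose out of reach is approached as far as the arm can. A call with a number of a shift or a turn outside -1 to 1 is refused whole. A call with a gripper value outside its range is refused whole. "grip" is the closure, from 0 (fully open) to 1 (shut), set as the call begins (left out, the last holds). The fingers move at their own pace and stop on an object; "newtons" is the grip in N (left out, the last holds). Time passes only in rows, so rows that repeat a pose let the fingers close. It gives the time, the measured TCP pose, the force and the opening at its end, in the units of the state.
- readout.sense(): the state, without advancing time (a new reading comes with each control period).
- read_camera(name): name is "scene" or "top"; returns a dict with "frame" (480x640x3 uint8, red, green, blue), "fx", "fy", "cx", "cy" (pixels), "dist" ([k1, k2, p1, p2, k3] as OpenCV has them; the pictures are not rectified), "pose" (4x4, takes a point from camera to world coordinates). Camera axes: x right, y up, looking along -z (the intrinsics and any distortion apply to the point x, -y, -z); pixel columns grow to the right and rows downward; lengths in mm; the calibration is good to about 2 mm. A picture is of the moment at which its call begins. There is no depth.
- job.job_done(): hands the job in, once; it reports no verdict.
The state is a dict: "t": time; "q": joint angles; "joint_vel": joint speeds; "joint_efforts": joint torques, N m; "position": TCP position; "tcp_rot": TCP orientation; "wrist_force": force on the tool from outside, world axes, zero at the start; "ft_torque": the same for the moment, N m; "width": finger opening in mm.
Only numpy, scipy, OpenCV 4.12 (cv2) and the standard library are available. Lean on these libraries where they do the work, as an engineer would, in place of code of your own. Each camera call takes 0.05 s, during which the arm holds its last target.

### The job

Pick up the green parts basket by its black grip and hang the steel bar of its bail in the orange-sided hook of the spring-balanced arm, with both parts staying in the basket. Lower it gently with the sinking arm and let go only once the arm has settled and carries the whole weight, so that it hardly moves when released (the hook never faster than about 10 cm/s, nor 5 cm/s once let go). Do not force the arm down, and leave the other things on the bench where they are.

Things in the scene. Friction and masses are not known exactly. Their poses are not given: they have to be found in the camera images.
- stand: Fixed balancer stand: grey base plate 130x110x12 mm, steel post, clevis up to 204 mm high. Origin: centre of the plate's underside, on the worktop. The spring arm's hinge lies 180 mm above the origin, its axis along the stand's y; the arm reaches from it 235 mm along the stand's own -x (towards the robot, place and yaw vary).
- balancer_arm (a joint): Angle q of the arm below level, rad: about -0.42 unloaded (hook up), stops -0.52, 0.45. In the stand's frame hook_seat is at x = -0.220 cos q, z = 0.180 - 0.220 sin q (m). Soft, lightly damped spring: each newton on the hook sinks it about 17 mm; the loaded basket (3 to 8 N, varies) settles at -0.20 to 0.23. Faster than 0.6 rad/s, or 0.25 once released, is too fast.
- hook_seat (a point): Middle of the floor of the hook on the arm's free end: an upward-open trough 24 mm wide, flat floor 10 mm long, two orange sloping sides rising 14 mm above this point, 25 mm apart at the top. Hook and arm are 11 mm thick below this point. Slide the basket on from the free end, the hook passing under its bar. Axes of the arm: x along it to the hinge, z up when level.
- basket: Green open basket 100x84x32 mm (x, y, z), on the worktop, weight varies, with a stiff steel wire bail: uprights at y = +-44 mm and a level round bar, 8 mm diameter, along y, its centre 105 mm above the underside; a 10 mm stem on it carries a black grip block. 69 mm free height between rim and bar for the hook. Origin: centre of the underside, z up. Same either way round.
- basket_bar (a point): Centre of the bail's bar, 105 mm above the basket's underside; the clear bar is 68 mm long. Seated, this point lies 4 mm above hook_seat.
- basket_grip (a point): Centre of the black grip block, 28 mm (basket x) by 20 mm (basket y) by 40 mm high, 40 mm above the bar's centre; 18 mm of stem are free between the bar and the block. Pinch it across its 20 mm from above.
- knob_part: Black knob part, 40 mm round, 26 mm high, lying loose in the basket; origin at the centre of its underside.
- bush_part: Cream bush part, 24 mm round, 25 mm high, lying loose in the basket; origin at the centre of its underside.
- mouse: White computer mouse, a bystander to be left alone; origin at the centre of its underside.
- screwdriver_red: Red-handled screwdriver, a bystander to be left alone; origin at the centre of its underside.
- caliper: Caliper, a bystander to be left alone; origin at the centre of its underside.
- part_block_3: Pale metal block, a bystander to be left alone; origin at the centre of its underside.
- part_tag_6: Small pale tag, a bystander to be left alone; origin at the centre of its underside.
- usb_stick: Black USB stick, a bystander to be left alone; origin at the centre of its underside.
- hex_key: Hex key, a bystander to be left alone; origin at the centre of its underside.

How it is judged:
By the outcome, as a careful person would: the job done as asked, in the order asked, and still so for the second after the job is handed in, with the robot touching nothing.
It also fails if it takes over 69 s, if anything falls off the work surface, if the arm or the gripper's body presses on something with over 40 N, if the wrist force passes 120 N, or if a joint passes its speed limit or range.

## Working session

There is one attempt and no reset: what is moved stays moved. The work goes in short steps, Python scripts to look and compute and a tool call to move; the robot and the scene stay as the last step left them, time stands still between calls to the robot, and variables do not carry over. Pictures are saved under pics/ and viewed, and the job is handed in when it is done.

Besides the shell and the picture viewer there is one more tool, called in YAML: its name, and indented under it one key for each argument. carry_out: Moves the arm, as the interface text tells. Its arguments: {"type":"object","properties":{"targets":{"type":"array","items":{"type":"array"}},"grip":{"type":"number"},"newtons":{"type":"number"}},"required":["targets"]}

```bash
mkdir -p pics; ls
python3 - <<'E'
from rig import readout, read_camera, job, env
import cv2,json
print(env.tips_ahead)
print(readout.sense())
for n in("scene","top"):
    c=read_camera(n); cv2.imwrite(f"pics/{n}0.png",c["frame"][:,:,::-1])
    print({k:(v if k!="frame" else 0) for k,v in c.items()})
E
```

```text
pics
166.0
{'t': 0.0, 'q': array([-1.21921201,  0.68998776, -0.19454434,  1.56631535,  0.15730586,
        0.90246822, -0.21509991]), 'joint_vel': array([-0.00014775,  0.00159249, -0.0001695 , -0.00123455,  0.000127  ,
       -0.00124523, -0.00107794]), 'joint_efforts': array([ 1.28112475e-06, -5.27551889e+01, -1.26672529e+00, -1.53426075e+01,
       -5.26136812e-02,  6.44539236e-03,  1.65593460e-04]), 'position': array([195.20385635, 593.40357133, 403.9158086 ]), 'tcp_rot': array([-1.50963743,  1.56901147, -1.82731372]), 'wrist_force': array([ 0.47200433, -0.44272863,  0.31755084]), 'ft_torque': array([-0.03034709,  0.01531081, -0.02552118]), 'width': 88.1421756276995}
{'frame': 0, 'fx': 534.9772113823218, 'fy': 534.9772113823218, 'cx': 314.4354451513018, 'cy': 241.23130309573855, 'dist': array([-0.16093327,  0.        ,  0.        ,  0.        ,  0.        ]), 'pose': array([[-8.52958015e-01, -4.17126668e-01,  3.13796061e-01,
         8.39980663e+02],
       [ 5.21792092e-01, -6.97483900e-01,  4.91171275e-01,
         4.96874659e+02],
       [ 1.39870631e-02,  5.82684779e-01,  8.12577880e-01,
         8.64138143e+02],
       [ 0.00000000e+00,  0.00000000e+00,  0.00000000e+00,
         1.00000000e+00]])}
{'frame': 0, 'fx': 555.0201584936874, 'fy': 555.0201584936874, 'cx': 317.1816885529949, 'cy': 242.85690827000428, 'dist': array([-0.12298802,  0.        ,  0.        ,  0.        ,  0.        ]), 'pose': array([[ 6.63548839e-03,  9.98504987e-01, -5.42564315e-02,
         5.29346224e+02],
       [-9.99955004e-01,  6.99340086e-03,  6.40948570e-03,
         6.98767327e+01],
       [ 6.77934041e-03,  5.42114601e-02,  9.98506464e-01,
         1.09105030e+03],
       [ 0.00000000e+00,  0.00000000e+00,  0.00000000e+00,
         1.00000000e+00]])}
```

View pics/scene0.png

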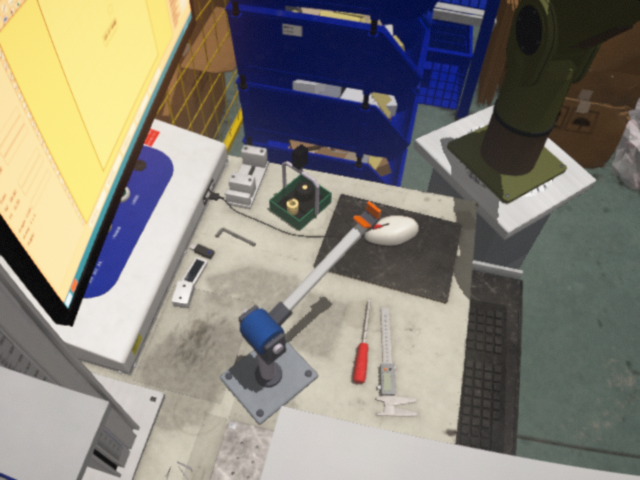

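View pics/top0.png

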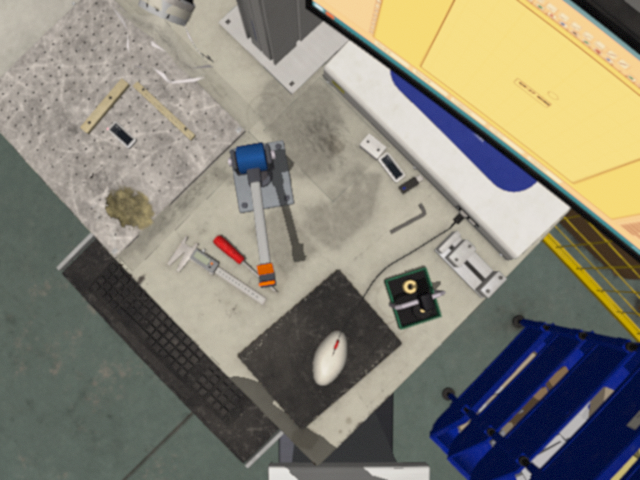

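The top view has +x up and +y left. The basket is near (413,297), the hook near (265,275) and the stand plate near (263,178). I'll enlarge these areas.

```bash
cat > h.py <<'E'
import numpy as np,cv2
from rig import readout, read_camera, job, env
from scipy.spatial.transform import Rotation as R
def K(c): return np.array([[c["fx"],0,c["cx"]],[0,c["fy"],c["cy"]],[0,0,1.]])
def ray(c,uv):
    p=cv2.undistortPoints(np.array([[uv]],float),K(c),c["dist"])[0,0]
    d=c["pose"][:3,:3]@np.array([p[0],-p[1],-1.]); return c["pose"][:3,3],d
def onz(c,uv,z):
    o,d=ray(c,uv); return o+d*(z-o[2])/d[2]
def tri(cs,uvs):
    A=np.zeros((3,3));b=np.zeros(3);L=[]
    for c,uv in zip(cs,uvs):
        o,d=ray(c,uv);d=d/np.linalg.norm(d);P=np.eye(3)-np.outer(d,d);A+=P;b+=P@o;L.append((o,P))
    x=np.linalg.solve(A,b); return x,[np.linalg.norm(P@(x-o)) for o,P in L]
def proj(c,X):
    X=np.atleast_2d(np.array(X,float)); p=(X-c["pose"][:3,3])@c["pose"][:3,:3]
    p=p*[1,-1,-1]; return cv2.projectPoints(p,np.zeros(3),np.zeros(3),K(c),c["dist"])[0][:,0]
def crop(c,x0,y0,w,h,s,name,pts=None):
    im=c["frame"][:,:,::-1].copy()[y0:y0+h,x0:x0+w]
    im=cv2.resize(im,None,fx=s,fy=s,interpolation=cv2.INTER_CUBIC)
    for g in range(0,w,10):
        cv2.line(im,(g*s,0),(g*s,6),(0,0,255),1); 
        if g%20==0: cv2.putText(im,str(x0+g),(g*s,16),0,.35,(0,0,255),1)
    for g in range(0,h,10):
        cv2.line(im,(0,g*s),(6,g*s),(0,0,255),1)
        if g%20==0: cv2.putText(im,str(y0+g),(8,g*s+4),0,.35,(0,0,255),1)
    if pts is not None:
        for u,v in pts: cv2.drawMarker(im,(int((u-x0+.5)*s),int((v-y0+.5)*s)),(255,0,255),cv2.MARKER_CROSS,9,1)
    cv2.imwrite("pics/"+name,im)
E
python3 - <<'E'
from h import *
a=read_camera("scene");b=read_camera("top")
import pickle; pickle.dump((a,b),open("c0.pkl","wb"))
crop(a,255,130,100,100,6,"s_b.png");crop(b,370,250,90,90,6,"t_b.png")
crop(a,215,190,190,230,3,"s_a.png");crop(b,220,130,90,170,3,"t_a.png")
E
```

```text
(no output)
```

View pics/s_b.png

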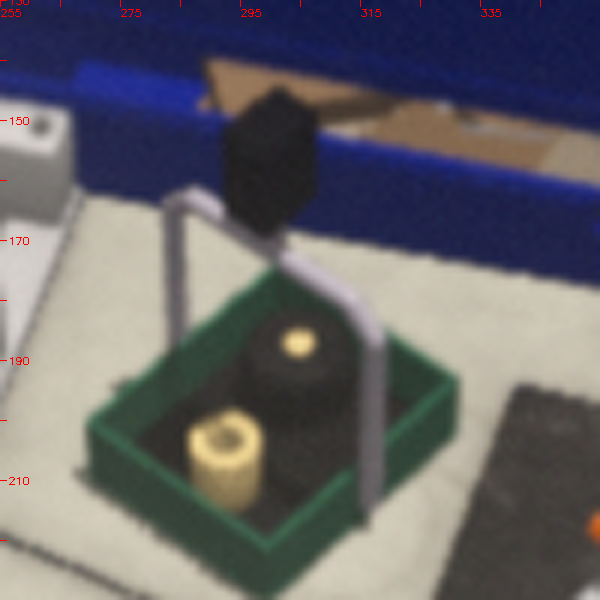

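View pics/t_b.png

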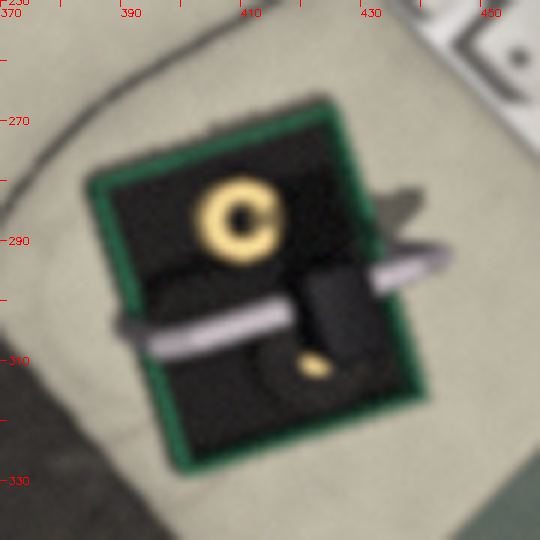

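View pics/s_a.png

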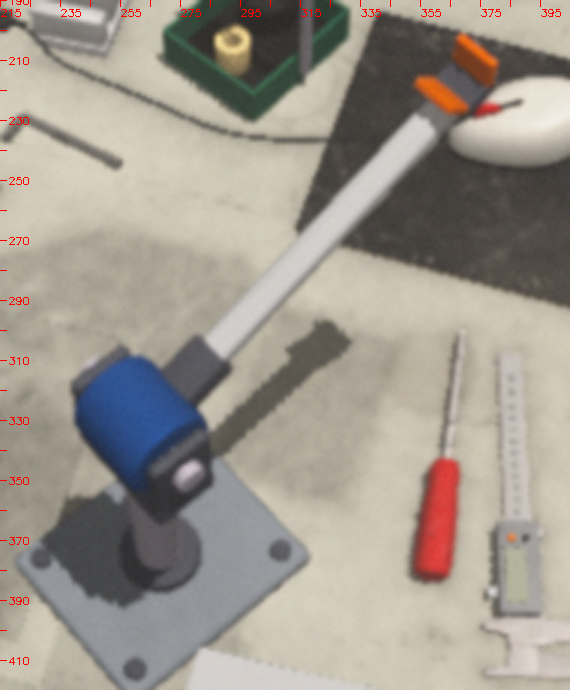

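View pics/t_a.png

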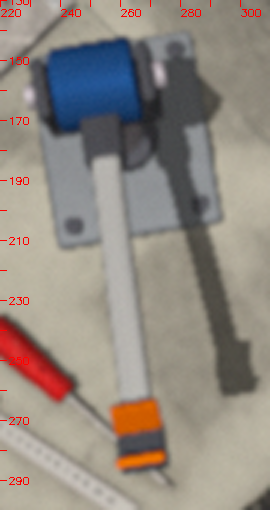

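Run:
```python
from h import *
import pickle; a,b=pickle.load(open("c0.pkl","rb"))
crop(a,340,190,60,50,12,"s_h.png");crop(b,245,255,40,40,14,"t_h.png")
crop(a,215,300,110,125,6,"s_p.png");crop(b,220,135,80,85,7,"t_p.png")
```

```text
(no output)
```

View pics/s_h.png

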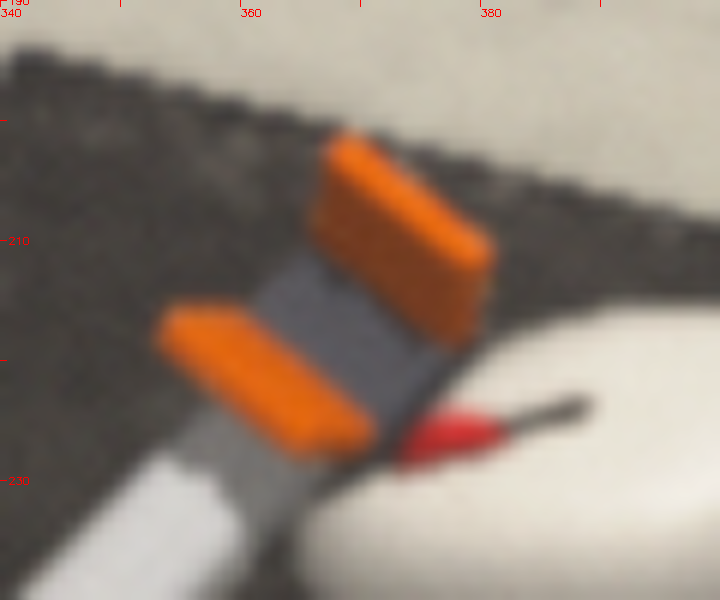

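View pics/t_h.png

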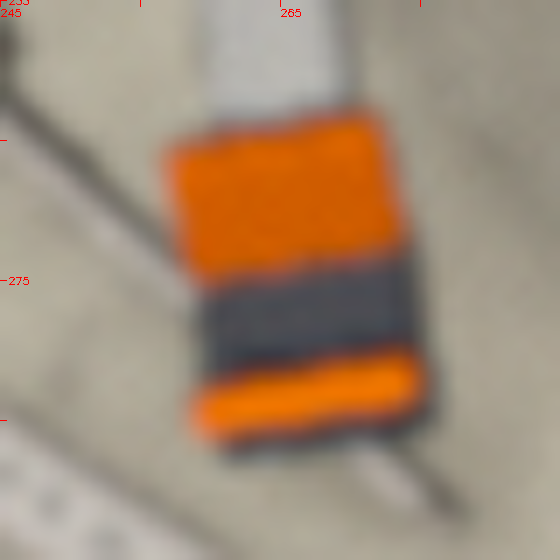

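View pics/s_p.png

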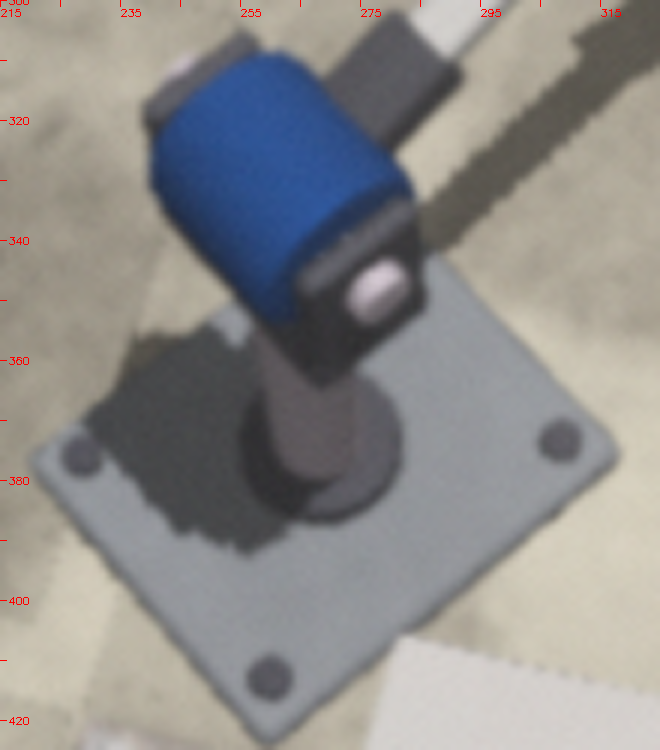

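View pics/t_p.png

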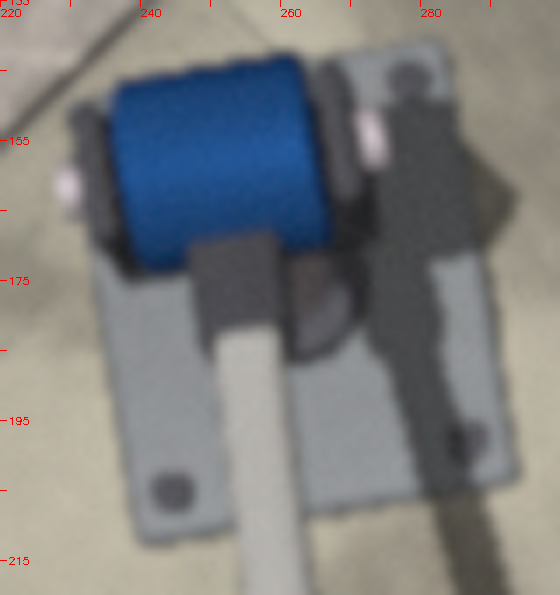

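```bash
cat > fit.py <<'E'
from h import *
from scipy.optimize import least_squares
def rz(t): return np.array([[np.cos(t),-np.sin(t),0],[np.sin(t),np.cos(t),0],[0,0,1]])
def stand_pt(p,X): return rz(p[2])@np.array(X,float)+[p[0],p[1],0]
def hook_pt(p,q,X): # arm frame about hook seat
    A=np.array([[np.cos(q),0,np.sin(q)],[0,1,0],[-np.sin(q),0,np.cos(q)]])  # placeholder
    # arm x towards hinge: hook lower when q>0 => x_dir=(cos q,0,sin q)
    ex=np.array([np.cos(q),0,np.sin(q)]);ez=np.array([-np.sin(q),0,np.cos(q)])
    s=np.array([-220*np.cos(q),0,180-220*np.sin(q)])+ex*X[0]+np.array([0,X[1],0])+ez*X[2]
    return stand_pt(p,s)
E
python3 - <<'E'
from fit import *
import pickle; a,b=pickle.load(open("c0.pkl","rb"))
def go(f,p0,obs,nm):
    r=lambda p: np.concatenate([proj(c,f(p,X))[0]-uv for c,X,uv in obs])
    s=least_squares(r,p0,loss="soft_l1"); print(nm,s.x.round(3)); print(r(s.x).reshape(-1,2).round(1).tolist()); return s.x
B=go(lambda p,X:stand_pt(p,X),[450,-80,.2],[
(b,(50,42,32),(384.6,280.4)),(b,(50,-42,32),(424.3,265.8)),(b,(-50,-42,32),(440.8,315.9)),(b,(-50,42,32),(400.1,328.3)),
(a,(50,-42,32),(269.6,199.9)),(a,(-50,42,32),(330.9,192.6)),(a,(50,42,32),(299.1,220.4)),
],"basket")
S=go(lambda p,X:stand_pt(p,X) if len(X)==3 else hook_pt(p[:3],p[3],X[:3]),[650,180,.1,-.42],[
(b,(-65,55,12),(239.1,211.2)),(b,(-65,-55,12),(293.4,202.4)),(b,(65,-55,12),(283.4,139.8)),
(a,(65,-55,12),(219.9,375.9)),(a,(-65,55,12),(317.5,374.9)),(a,(65,55,12),(258.4,422.9)),
(b,(5,12,0,1),(259.2,274.5)),(b,(5,-12,0,1),(273.5,272.2)),(a,(-5,-12,0,1),(365.5,209.5)),(a,(-5,12,0,1),(376.2,218.3)),
],"stand")
np.save("fit.npy",np.r_[B,S])
P=[stand_pt(B,X) for X in[(0,34,105),(0,-34,105),(14,10,165),(14,-10,165),(-14,10,165),(-14,-10,165),(0,0,125)]]+[hook_pt(S[:3],S[3],X) for X in [(12.5,12,14),(12.5,-12,14),(-12.5,12,14),(-12.5,-12,14),(-5,-12,0),(5,12,0),(-5,12,0),(5,-12,0)]]
print(np.round(P,1)[-8:].tolist(),hook_pt(S[:3],S[3],(0,0,0)))
pa=proj(a,P);pb=proj(b,P)
crop(a,255,130,100,100,5,"x1.png",pa);crop(b,370,250,90,90,5,"x2.png",pb)
crop(a,340,190,60,50,8,"x3.png",pa);crop(b,245,255,40,40,10,"x4.png",pb)
i=[cv2.imread(f"pics/x{k}.png") for k in(1,2,3,4)]
o=np.zeros((600,800,3),np.uint8)
def put(k,x,y,w,h): o[y:y+h,x:x+w]=cv2.resize(i[k],(w,h))
put(0,0,0,400,300);put(0,0,0,300,300);put(1,400,0,300,300);put(2,0,300,360,300);put(3,400,300,300,300)
o=np.zeros((600,800,3),np.uint8);put(0,0,0,300,300);put(1,400,0,300,300);put(2,0,300,360,300);put(3,400,300,300,300)
cv2.imwrite("pics/ov.png",o)
E
```

```text
basket [ 4.83577e+02 -1.19487e+02  3.20000e-01]
[[-1.2, -1.0], [0.5, 0.0], [0.2, -0.5], [-0.5, 1.0], [-1.3, -0.7], [0.6, -1.1], [0.4, 0.2]]
stand [ 7.20886e+02  1.75444e+02  1.78000e-01 -4.21000e-01]
[[-1.0, 0.9], [0.1, 0.1], [-0.9, -1.6], [-2.5, -1.6], [1.1, -1.8], [-0.2, 0.1], [-1.5, 0.5], [0.2, 0.1], [-1.4, -0.4], [-0.1, 0.8]]
[[538.0, 154.7, 277.6], [542.3, 131.0, 277.6], [515.6, 150.6, 287.8], [519.8, 127.0, 287.8], [520.9, 127.2, 272.0], [525.7, 152.4, 267.9], [516.7, 150.8, 272.0], [529.9, 128.8, 267.9]] [523.30859588 139.80202689 269.96075956]
```

View pics/ov.png

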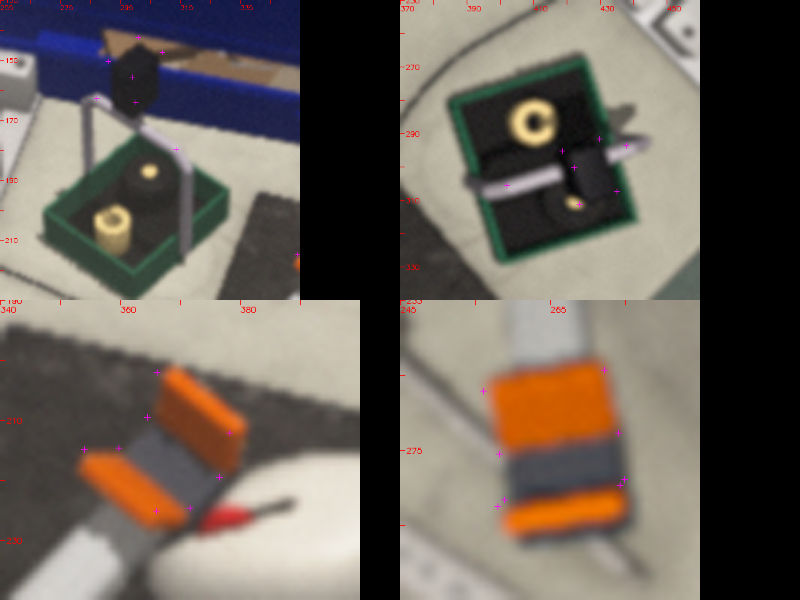

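Run:
```python
from fit import *
import pickle; a,b=pickle.load(open("c0.pkl","rb"))
f=np.load("fit.npy");B=f[:3]
P=[stand_pt(B,X) for X in[(14,10,165),(14,-10,165),(-14,10,165),(-14,-10,165),(14,10,125),(-14,10,125),(14,-10,125),(-14,-10,125),(0,44,105),(0,-44,105)]]
print(proj(a,P).round(1).tolist(),proj(b,P).round(1).tolist())
for c in(a,b): c["frame"]=np.clip(c["frame"].astype(float)*2.2,0,255).astype(np.uint8)
crop(a,275,138,50,45,12,"y1.png",proj(a,P));crop(b,385,280,65,40,12,"y2.png",proj(b,P))
```

```text
[[298.7, 155.1], [290.5, 150.0], [308.6, 147.0], [300.5, 142.0], [298.9, 170.1], [308.5, 162.1], [290.9, 165.1], [300.6, 157.1], [317.3, 181.9], [283.0, 160.1]] [[418.2, 294.8], [429.4, 291.1], [423.3, 310.8], [434.6, 307.0], [413.8, 294.0], [418.8, 309.2], [424.6, 290.4], [429.6, 305.6], [396.2, 307.0], [442.7, 291.5]]
```

View pics/y1.png

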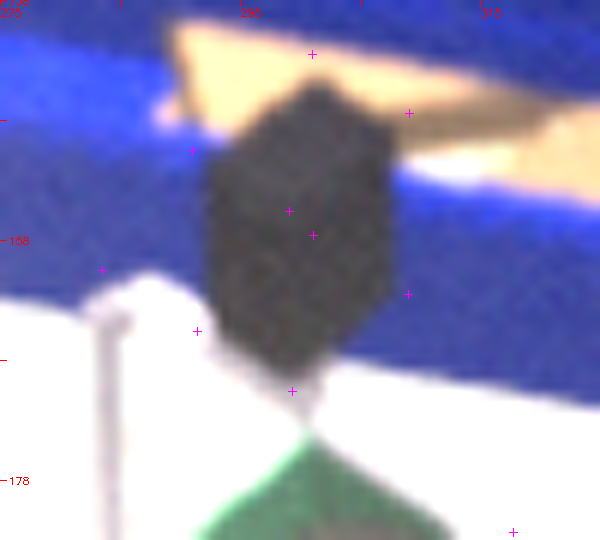

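View pics/y2.png

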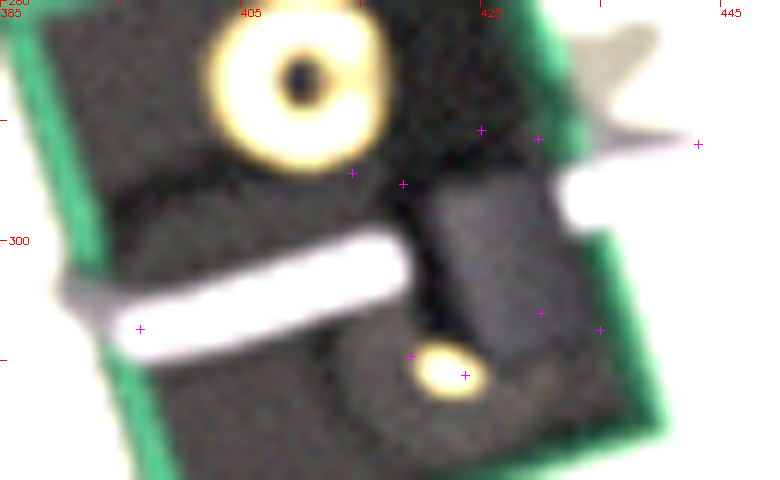

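```bash
cat > mv.py <<'E'
from fit import *
def tool():
    s=readout.sense(); return s, R.from_euler("xyz",s["tcp_rot"]).as_matrix()
def rows(pos,yaw=None):
    """shift (units) and turn (units) from present measured pose to pos; yaw = direction of basket x"""
    s,M=tool(); d=M.T@(np.array(pos)-s["position"])/150
    yj=M[:,1]; out=[]
    if yaw is not None:
        for sg in(1,-1):
            t=sg*np.array([-np.sin(yaw),np.cos(yaw),0]); v=M.T@t
            out.append(np.arctan2(v[2],v[1])/(np.pi/4))
    return d.round(3),np.round(out,3)
E
python3 - <<'E'
from mv import *
s,M=tool();print(M.round(3).tolist())
print(rows([482.6,-120.5,500],.32), rows([482.6,-120.5,500],.178))
import pickle; a,b=pickle.load(open("c0.pkl","rb"))
E2=[stand_pt(np.load("fit.npy")[:3],X) for X in[(37,-94,190),(-37,-94,190),(37,94,190),(-37,94,190)]]
print(proj(b,E2).round().tolist(),proj(a,E2).round().tolist())
E
```

```text
[[-0.0, 0.312, 0.95], [-0.001, 0.95, -0.312], [-1.0, -0.001, 0.0]]
(array([-0.634, -3.924,  3.307]), array([-0.812,  3.188])) (array([-0.634, -3.924,  3.307]), array([-0.631,  3.369]))
[[476.0, 262.0], [490.0, 305.0], [368.0, 298.0], [382.0, 342.0]] [[248.0, 126.0], [275.0, 106.0], [327.0, 175.0], [353.0, 152.0]]
```

carry_out:
  targets:
    - [[-0.2, 0, 0], 0]
    - [[-0.4, 0, 0], 0]
    - [[-0.64, -0.05, 0.1], -0.1]
    - [[-0.64, -0.2, 0.3], -0.25]
    - [[-0.64, -0.4, 0.5], -0.4]
    - [[-0.64, -0.6, 0.7], -0.6]
    - [[-0.64, -0.8, 0.85], -0.75]
    - [[-0.64, -1, 1], -0.812]
    - [[-0.64, -1, 1], -0.812]
  grip: 0

```text
t: 1.32
position: [292.3, 401.7, 500.6]
tcp_rot: [-1.612, 1.568, -1.296]
wrist_force: [-0.1, 0.9, 0.2]
width: 87.9
```

Run:
```python
from mv import *
s,M=tool();print(M.round(3).tolist(),s["wrist_force"])
print(rows([482.6,-120.5,500],.32))
```

```text
[[0.001, -0.31, 0.951], [-0.003, 0.951, 0.31], [-1.0, -0.003, -0.0]] [-0.0640471   0.94903879  0.23664356]
(array([ 0.014, -3.703,  0.126]), array([-0.006,  3.994]))
```

carry_out:
  targets:
    - [[0, -0.15, 0.1], 0]
    - [[0, -0.4, 0.126], 0]
    - [[0, -0.7, 0.126], 0]
    - [[0, -1, 0.126], 0]

```text
t: 1.82
position: [356.2, 267.8, 500.7]
tcp_rot: [1.127, 1.57, 1.448]
wrist_force: [-0.1, -0.1, -0.2]
width: 88.3
```

carry_out:
  targets:
    - [[0, -0.3, 0], 0]
    - [[0, -0.6, 0], 0]
    - [[0, -1, 0], 0]

```text
t: 2.2
position: [403.7, 125.9, 501.0]
tcp_rot: [0.66, 1.568, 0.983]
wrist_force: [0.7, 0.3, 0.2]
width: 87.8
```

carry_out:
  targets:
    - [[0, -0.3, 0], 0]
    - [[0, -0.6, 0], 0]
    - [[0, -0.85, 0], 0]
    - [[0, -1, 0], 0]

```text
t: 2.7
position: [451.3, -18.0, 500.7]
tcp_rot: [0.041, 1.57, 0.359]
wrist_force: [0.8, 0.2, -0.3]
width: 88.5
```

carry_out:
  targets:
    - [[0, -0.3, 0], 0]
    - [[0, -0.55, 0], 0]
    - [[0, -0.7, 0], 0]
    - [[0, -0.7, 0], 0]
    - [[0, -0.7, 0], 0]

```text
t: 3.32
position: [483.5, -114.9, 500.6]
tcp_rot: [1.383, 1.57, 1.705]
wrist_force: [0.2, -0.6, 0.9]
width: 88.0
```

Run:
```python
from mv import *
s,M=tool();print(M.round(3).tolist(),s["wrist_force"])
print(rows([482.6,-120.5,292],.32))
b=read_camera("top");a=read_camera("scene");cv2.imwrite("pics/t1.png",b["frame"][:,:,::-1]);cv2.imwrite("pics/s1.png",a["frame"][:,:,::-1])
```

```text
[[-0.0, -0.317, 0.949], [0.001, 0.949, 0.317], [-1.0, 0.001, 0.0]] [ 0.20391117 -0.60864491  0.85066533]
(array([ 1.391, -0.035, -0.018]), array([ 3.000e-03, -3.997e+00]))
```

View pics/s1.png

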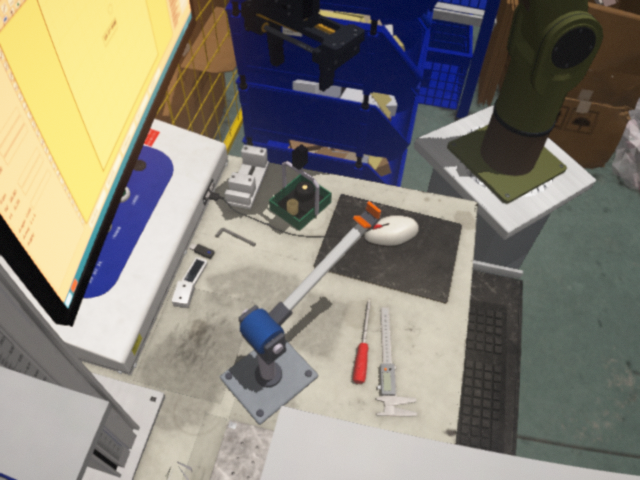

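carry_out:
  targets:
    - [[0.2, -0.035, -0.018], 0]
    - [[0.45, -0.035, -0.018], 0]
    - [[0.65, -0.035, -0.018], 0]
    - [[0.8, -0.035, -0.018], 0]
    - [[0.8, -0.035, -0.018], 0]
    - [[0.8, -0.035, -0.018], 0]

```text
t: 4.18
position: [482.9, -121.8, 381.6]
tcp_rot: [-0.27, 1.569, 0.051]
wrist_force: [0.2, -0.4, -0.2]
width: 88.0
```

Run:
```python
from mv import *
b=read_camera("top");a=read_camera("scene")
i=[]
crop(a,250,60,120,130,5,"s2.png");crop(b,360,230,120,110,5,"t2.png")
o=np.zeros((600,800,3),np.uint8)
o[:433,:400]=cv2.resize(cv2.imread("pics/s2.png"),(400,433));o[:367,400:]=cv2.resize(cv2.imread("pics/t2.png"),(400,367));cv2.imwrite("pics/o2.png",o)
print(rows([482.6,-120.5,292],.32))
```

```text
(array([0.599, 0.011, 0.   ]), array([ 0., -4.]))
```

View pics/o2.png

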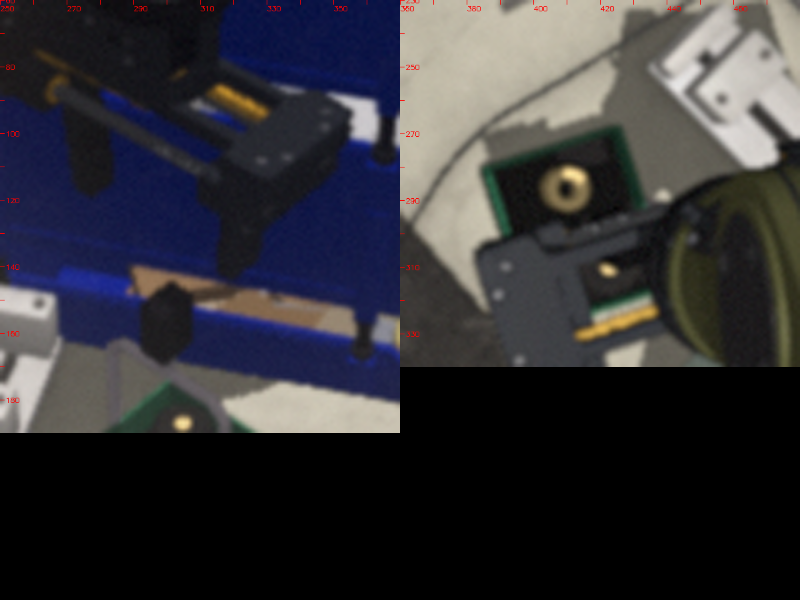

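The scene view shows the open finger tips at about (276,115) and (317,138), straddling the grip at (299,155). I'll descend and close.

carry_out:
  targets:
    - [[0.15, 0.005, 0], 0]
    - [[0.35, 0.005, 0], 0]
    - [[0.5, 0.005, 0], 0]
    - [[0.58, 0.005, 0], 0]
    - [[0.58, 0.005, 0], 0]
    - [[0.58, 0.005, 0], 0]

```text
t: 5.03
position: [482.6, -121.7, 294.5]
tcp_rot: [-0.444, 1.569, -0.125]
wrist_force: [0.1, -0.2, 0.1]
width: 88.5
```

carry_out:
  targets:
    - [[0, 0, 0], 0]
    - [[0, 0, 0], 0]
    - [[0, 0, 0], 0]
    - [[0, 0, 0], 0]
    - [[0, 0, 0], 0]
    - [[0, 0, 0], 0]
    - [[0, 0, 0], 0]
    - [[0, 0, 0], 0]
  grip: 1
  newtons: 40

```text
t: 6.02
position: [482.0, -121.4, 293.5]
tcp_rot: [2.359, 1.57, 2.679]
wrist_force: [-1.0, 2.2, -0.9]
width: 19.6
```

Run:
```python
from mv import *
b=read_camera("top");a=read_camera("scene")
crop(a,250,60,120,160,4,"s3.png");print(readout.sense())
```

```text
{'t': 6.125, 'q': array([ 0.25799334,  0.71172127, -0.16786153,  2.04672895,  0.27965648,
        0.4052434 ,  1.76327335]), 'joint_vel': array([ 1.23841453e-03,  4.27867716e-04,  1.04790382e-03, -1.60250206e-03,
        6.73715668e-06, -3.05534734e-04,  4.12535871e-04]), 'joint_efforts': array([ 5.06557748e-01, -4.63949490e+01, -1.03876472e-01, -8.22341770e+00,
        2.08561812e-01, -1.51107009e-01,  2.16063234e-02]), 'position': array([ 481.97608502, -121.40201102,  293.54860443]), 'tcp_rot': array([2.37925641, 1.56980707, 2.69950336]), 'wrist_force': array([-0.2868541 ,  1.13240682, -0.35996538]), 'ft_torque': array([ 0.2499905 ,  0.21687994, -0.03112983]), 'width': 19.43794061311872}
```

View pics/s3.png

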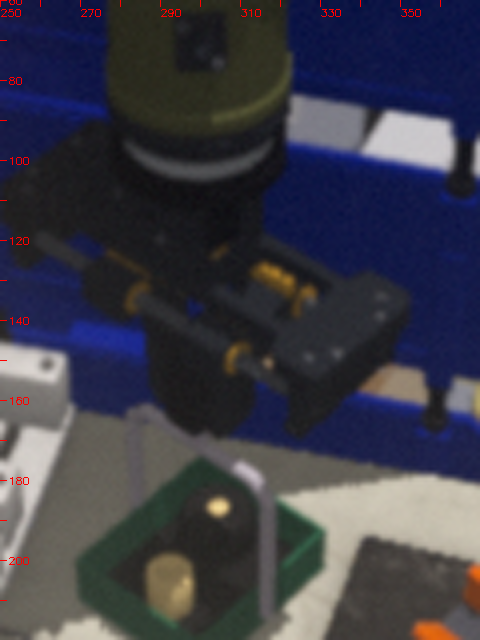

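carry_out:
  targets:
    - [[-0.02, 0, 0], 0]
    - [[-0.07, 0, 0], 0]
    - [[-0.15, 0, 0], 0]
    - [[-0.25, 0, 0], 0]
    - [[-0.35, 0, 0], 0]
    - [[-0.45, 0, 0], 0]
    - [[-0.55, 0, 0], 0]
    - [[-0.65, 0, 0], 0]
    - [[-0.75, 0, 0], 0]
    - [[-0.85, 0, 0], 0]
    - [[-0.94, 0, 0], 0]
    - [[-1, 0, 0], 0]
    - [[-1, 0, 0], 0]
    - [[-1, 0, 0], 0]
    - [[-1, 0, 0], 0]
    - [[-1, 0, 0], 0]

```text
t: 8.12
position: [482.2, -121.6, 443.3]
tcp_rot: [2.557, 1.57, 2.877]
wrist_force: [-0.6, 0.3, -6.7]
width: 19.9
```

Run:
```python
from mv import *
F=[]
for k in range(4):
    a=read_camera("scene");F.append(readout.sense()["wrist_force"])
print(np.round(F,2))
cv2.imwrite("pics/s4.png",a["frame"][:,:,::-1])
f=np.load("fit.npy");S=f[3:]
print(S,rows([0,0,0])[0])
h=hook_pt(S[:3],S[3],(0,0,0));u=np.array([np.cos(S[2]),np.sin(S[2]),0])
for d in(120,0): print(d,h-u*d, rows(np.r_[(h-u*d)[:2],490],S[2]))
```

```text
[[-0.83 -0.35 -5.6 ]
 [ 0.78  0.24 -6.19]
 [-0.12 -0.22 -6.21]
 [ 0.11 -0.59 -7.68]]
[ 7.20885672e+02  1.75444145e+02  1.78476500e-01 -4.21262106e-01] [ 2.958  1.78  -2.796]
120 [405.2147596  118.49836919 269.96075956] (array([-0.309,  1.681,  0.016]), array([ 0.18, -3.82]))
0 [523.30859588 139.80202689 269.96075956] (array([-0.309,  1.568,  0.808]), array([ 0.18, -3.82]))
```

View pics/s4.png

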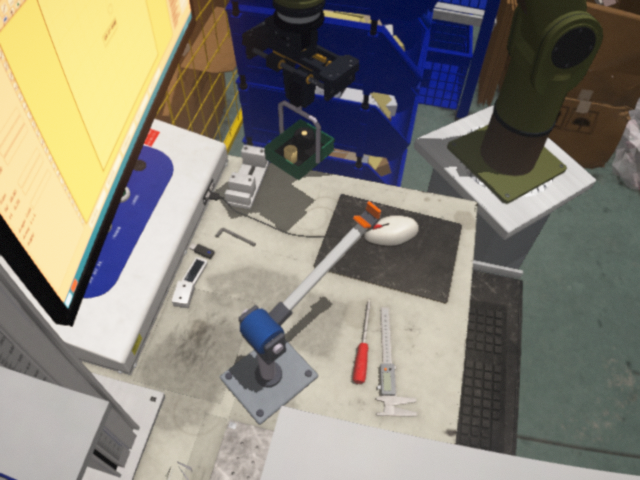

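carry_out:
  targets:
    - [[-0.03, 0, 0], 0]
    - [[-0.1, 0.02, 0], 0]
    - [[-0.2, 0.07, 0], 0]
    - [[-0.27, 0.15, 0], 0]
    - [[-0.309, 0.25, 0], 0]
    - [[-0.309, 0.35, 0], 0]
    - [[-0.309, 0.45, 0], 0]
    - [[-0.309, 0.55, 0], 0]
    - [[-0.309, 0.65, 0], 0]
    - [[-0.309, 0.75, 0], 0]
    - [[-0.309, 0.85, 0], 0]
    - [[-0.309, 0.93, 0], 0]
    - [[-0.309, 0.98, 0], 0]
    - [[-0.309, 1, 0], 0]
    - [[-0.309, 1, 0], 0]

```text
t: 10.2
position: [435.1, 20.6, 490.1]
tcp_rot: [-1.385, 1.571, -1.066]
wrist_force: [0.4, -0.6, -7.0]
width: 19.3
```

carry_out:
  targets:
    - [[0, 0.02, 0], 0]
    - [[0, 0.07, 0], 0.02]
    - [[0, 0.15, 0], 0.04]
    - [[0, 0.25, 0], 0.07]
    - [[0, 0.35, 0], 0.1]
    - [[0, 0.45, 0], 0.13]
    - [[0, 0.55, 0.01], 0.16]
    - [[0, 0.63, 0.016], 0.18]
    - [[0, 0.67, 0.016], 0.18]
    - [[0, 0.68, 0.016], 0.18]
    - [[0, 0.68, 0.016], 0.18]
    - [[0, 0.68, 0.016], 0.18]

```text
t: 11.7
position: [405.4, 117.8, 490.0]
tcp_rot: [-1.638, 1.571, -1.46]
wrist_force: [-0.7, -0.6, -7.4]
width: 19.8
```

Run:
```python
from mv import *
a=read_camera("scene");b=read_camera("top")
f=np.load("fit.npy");S=f[3:]
h=hook_pt(S[:3],S[3],(0,0,0));u=np.array([np.cos(S[2]),np.sin(S[2]),0])
print(h,readout.sense()["position"],rows(np.r_[h[:2],490],S[2]))
crop(a,290,110,150,150,5,"s5.png");cv2.imwrite("pics/t5.png",b["frame"][:,:,::-1])
```

```text
[523.30859588 139.80202689 269.96075956] [405.38190158 117.96324689 490.04210057] (array([0.   , 0.004, 0.8  ]), array([-1.000e-03,  3.999e+00]))
```

View pics/s5.png

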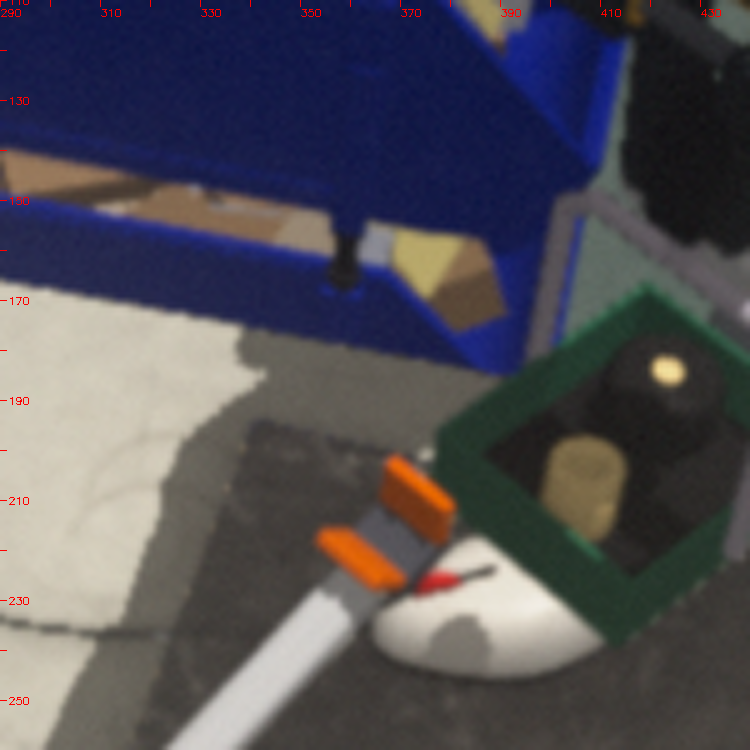

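View pics/t5.png

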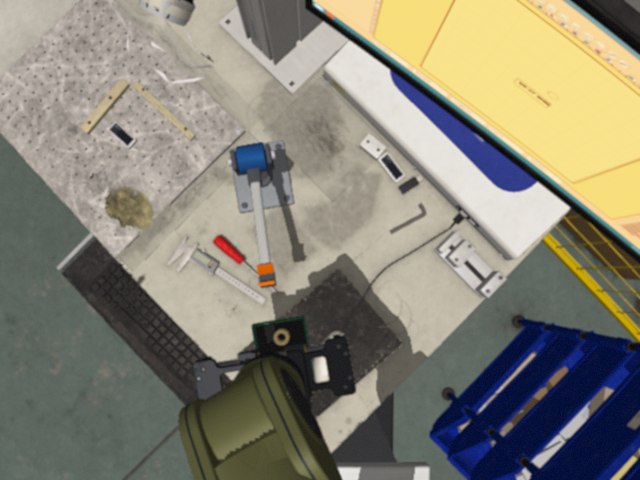

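carry_out:
  targets:
    - [[0, 0, 0.02], 0]
    - [[0, 0, 0.07], 0]
    - [[0, 0, 0.15], 0]
    - [[0, 0, 0.23], 0]
    - [[0, 0, 0.31], 0]
    - [[0, 0, 0.39], 0]
    - [[0, 0, 0.46], 0]
    - [[0, 0, 0.52], 0]
    - [[0, 0, 0.56], 0]
    - [[0, 0, 0.58], 0]
    - [[0, 0, 0.58], 0]
    - [[0, 0, 0.58], 0]

```text
t: 13.3
position: [490.6, 133.7, 490.0]
tcp_rot: [-3.003, 1.57, -2.824]
wrist_force: [-0.7, -0.6, -6.7]
width: 19.4
```

```bash
cat > ck.py <<'E'
from mv import *
import sys
n=sys.argv[1]
a=read_camera("scene");b=read_camera("top")
f=np.load("fit.npy");S=f[3:]
h=hook_pt(S[:3],S[3],(0,0,0));u=np.array([np.cos(S[2]),np.sin(S[2]),0])
s=readout.sense();print(h,s["position"],s["wrist_force"],rows(np.r_[h[:2],490],S[2]))
p=s["position"]-[0,0,188.5];v=np.array([-u[1],u[0],0])
P=[p+v*34,p,p-v*34]
crop(a,300,120,150,130,5,n+"s.png",proj(a,P)); crop(b,210,220,120,110,5,n+"t.png",proj(b,P))
E
python3 ck.py c6
```

```text
[523.30859588 139.80202689 269.96075956] [490.62613631 133.73333774 490.10274632] [ 0.24977099  0.11864939 -6.70080327] (array([0.001, 0.001, 0.222]), array([ 0., -4.]))
```

View pics/c6s.png

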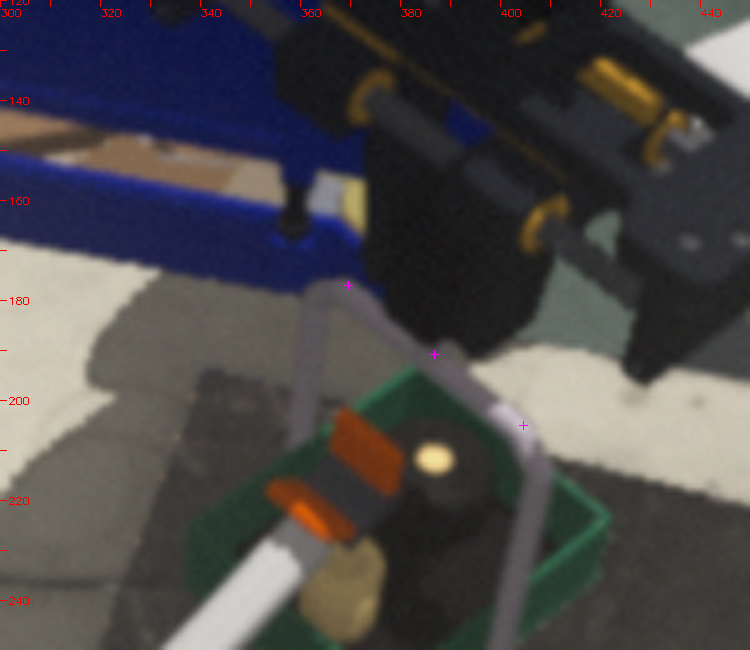

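View pics/c6t.png

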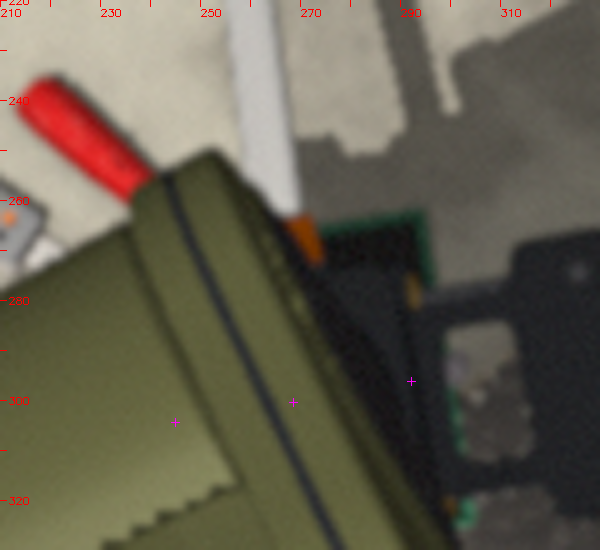

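carry_out:
  targets:
    - [[0, 0, 0.02], 0]
    - [[0, 0, 0.06], 0]
    - [[0, 0, 0.11], 0]
    - [[0, 0, 0.16], 0]
    - [[0, 0, 0.19], 0]
    - [[0, 0, 0.21], 0]
    - [[0, 0, 0.21], 0]
    - [[0, 0, 0.21], 0]

```text
t: 14.4
position: [521.7, 139.3, 490.0]
tcp_rot: [-3.069, 1.57, -2.891]
wrist_force: [-0.4, -0.3, -6.5]
width: 19.6
```

```bash
python3 ck.py c7
```

```text
[523.30859588 139.80202689 269.96075956] [521.70334542 139.33010158 490.09047696] [ 0.31113175  0.37916881 -6.5123832 ] (array([0.001, 0.001, 0.011]), array([ 0., -4.]))
```

View pics/c7s.png

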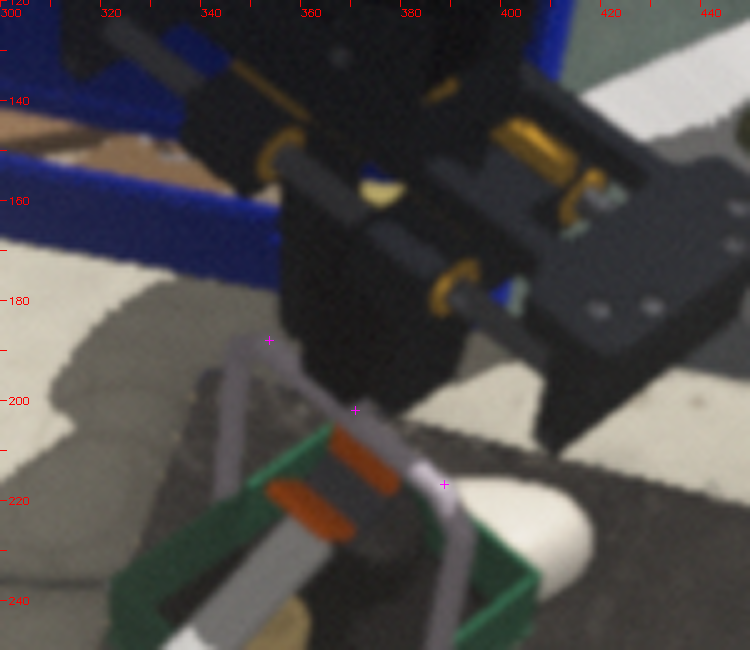

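The bar is above the hook, with its centre at about (371,202) in the scene view. I'll lower it slowly into the trough.

carry_out:
  targets:
    - [[0.01, 0, 0], 0]
    - [[0.03, 0, 0], 0]
    - [[0.055, 0, 0], 0]
    - [[0.08, 0, 0], 0]
    - [[0.105, 0, 0], 0]
    - [[0.13, 0, 0], 0]
    - [[0.145, 0, 0], 0]
    - [[0.155, 0, 0], 0]
    - [[0.16, 0, 0], 0]
    - [[0.16, 0, 0], 0]

```text
t: 15.75
position: [521.9, 139.4, 466.1]
tcp_rot: [0.868, 1.571, 1.047]
wrist_force: [0.2, 0.3, -6.4]
width: 19.9
```

```bash
python3 ck.py c8
```

```text
[523.30859588 139.80202689 269.96075956] [521.92841763 139.37441227 466.14450837] [ 0.30077998 -0.43150692 -5.9161395 ] (array([-0.159,  0.001,  0.01 ]), array([ 0., -4.]))
```

View pics/c8s.png

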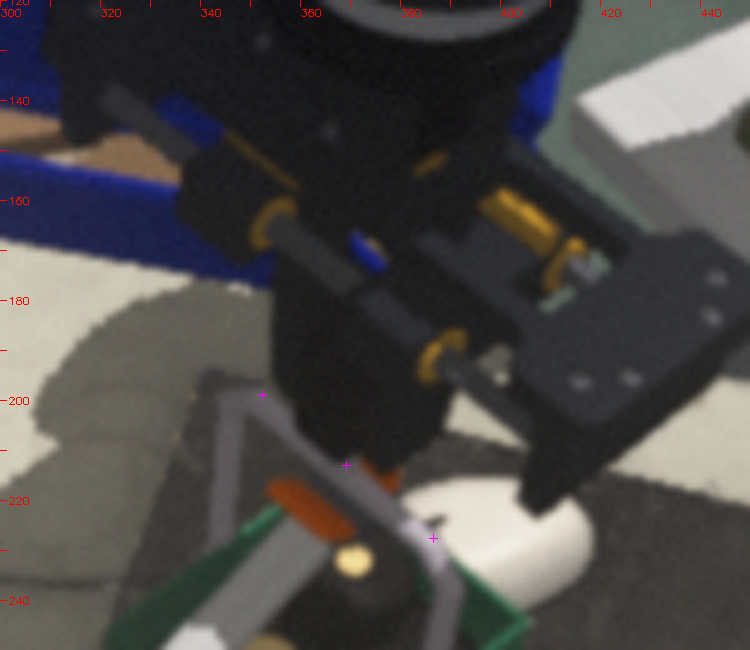

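carry_out:
  targets:
    - [[0.01, 0, 0], 0]
    - [[0.025, 0, 0], 0]
    - [[0.05, 0, -0.01], 0]
    - [[0.075, 0, -0.02], 0]
    - [[0.1, 0, -0.031], 0]
    - [[0.125, 0, -0.04], 0]
    - [[0.15, 0, -0.048], 0]
    - [[0.175, 0, -0.057], 0]
    - [[0.2, 0, -0.065], 0]
    - [[0.225, 0, -0.072], 0]
    - [[0.25, 0, -0.079], 0]
    - [[0.275, 0, -0.085], 0]
    - [[0.295, 0, -0.09], 0]
    - [[0.3, 0, -0.091], 0]
    - [[0.3, 0, -0.091], 0]
    - [[0.3, 0, -0.091], 0]

```text
t: 17.85
position: [508.5, 137.0, 421.2]
tcp_rot: [0.412, 1.57, 0.591]
wrist_force: [0.5, 0.7, -3.9]
width: 19.7
```

```bash
python3 ck.py c9
python3 - <<'E'
from mv import *
F=[]
for k in range(4):
    a=read_camera("scene");F.append(readout.sense()["wrist_force"])
print(np.round(F,2),np.mean(F,0))
E
```

```text
[523.30859588 139.80202689 269.96075956] [508.49421928 136.98861788 421.14745669] [ 1.01256512  0.70341032 -4.41405301] (array([-0.459,  0.001,  0.101]), array([ 0., -4.]))
[[ 0.54  0.7  -3.76]
 [ 1.46  0.5  -3.04]
 [ 1.45  0.13 -3.43]
 [ 1.5   0.68 -3.18]] [ 1.23976877  0.50394833 -3.35247916]
```

View pics/c9s.png

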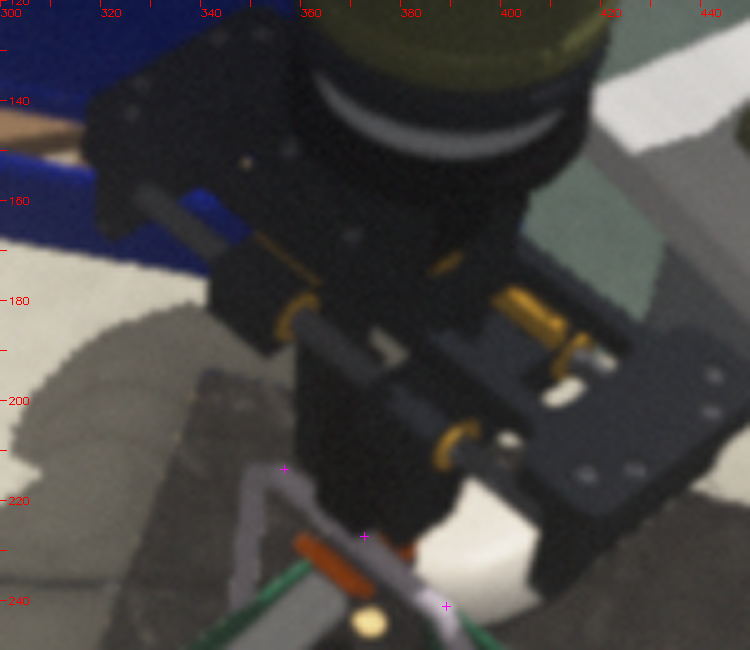

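carry_out:
  targets:
    - [[0.01, 0, 0], 0]
    - [[0.03, 0, -0.002], 0]
    - [[0.055, 0, -0.005], 0]
    - [[0.08, 0, -0.009], 0]
    - [[0.105, 0, -0.013], 0]
    - [[0.13, 0, -0.016], 0]
    - [[0.155, 0, -0.019], 0]
    - [[0.18, 0, -0.021], 0]
    - [[0.205, 0, -0.024], 0]
    - [[0.225, 0, -0.026], 0]
    - [[0.24, 0, -0.027], 0]
    - [[0.25, 0, -0.028], 0]
    - [[0.25, 0, -0.028], 0]
    - [[0.25, 0, -0.028], 0]

```text
t: 19.9
position: [504.3, 136.2, 383.6]
tcp_rot: [-0.163, 1.571, 0.015]
wrist_force: [-1.9, -0.9, -2.6]
width: 19.6
```

```bash
cat > fo.py <<'E'
from mv import *
import sys
F=[];T=[]
for k in range(int(sys.argv[1])):
    a=read_camera("scene");s=readout.sense();F.append(s["wrist_force"]);T.append(s["ft_torque"])
print(np.mean(F,0).round(2),np.std(F,0).round(2),np.mean(T,0).round(3),s["position"].round(1),s["t"])
cv2.imwrite("pics/"+sys.argv[2]+".png",a["frame"][:,:,::-1])
E
python3 fo.py 8 f1
```

```text
[-1.75 -0.66 -1.64] [0.52 0.62 0.63] [-0.163  0.486 -0.001] [504.4 136.1 383.6] 20.3
```

carry_out:
  targets:
    - [[0.01, 0, -0.003], 0]
    - [[0.025, 0, -0.006], 0]
    - [[0.045, 0, -0.01], 0]
    - [[0.065, 0, -0.013], 0]
    - [[0.085, 0, -0.013], 0]
    - [[0.105, 0, -0.013], 0]
    - [[0.115, 0, -0.013], 0]
    - [[0.12, 0, -0.013], 0]
    - [[0.12, 0, -0.013], 0]
    - [[0.12, 0, -0.013], 0]

```text
t: 21.55
position: [502.5, 136.2, 365.7]
tcp_rot: [0.814, 1.57, 0.993]
wrist_force: [2.4, 0.9, -0.4]
width: 19.6
```

```bash
python3 fo.py 10 f2
```

```text
[ 3.29  1.36 -0.57] [0.36 0.47 0.64] [ 0.332 -0.778  0.023] [502.4 136.  365.6] 22.05
```

View pics/f2.png

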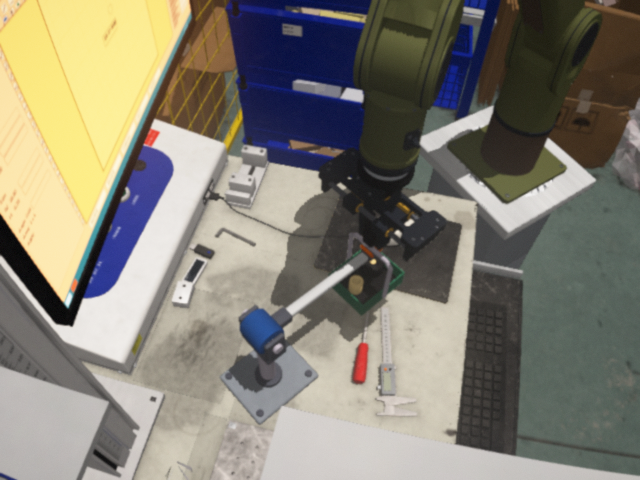

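carry_out:
  targets:
    - [[0, 0, 0.003], 0]
    - [[0, 0, 0.006], 0]
    - [[0, 0, 0.006], 0]
    - [[0, 0, 0.006], 0]

```text
t: 22.55
position: [502.9, 136.1, 365.3]
tcp_rot: [3.051, 1.569, -3.054]
wrist_force: [0.3, 2.0, -1.1]
width: 19.8
```

```bash
python3 fo.py 12 f3
```

```text
[-0.49  2.42 -0.88] [0.77 0.45 0.5 ] [ 0.585  0.146 -0.002] [502.9 136.  365.4] 23.15
```

carry_out:
  targets:
    - [[0.01, 0.002, 0], 0]
    - [[0.025, 0.004, 0], 0]
    - [[0.045, 0.005, 0], 0]
    - [[0.06, 0.005, 0], 0]
    - [[0.065, 0.005, 0], 0]
    - [[0.065, 0.005, 0], 0]
    - [[0.065, 0.005, 0], 0]

```text
t: 24.02
position: [503.2, 136.4, 355.8]
tcp_rot: [-1.797, 1.57, -1.619]
wrist_force: [-1.9, -0.8, 0.7]
width: 19.8
```

```bash
python3 fo.py 20 f4
```

```text
[-0.8  -1.64 -0.11] [0.45 0.82 0.39] [-0.352  0.237 -0.005] [503.2 136.6 355.8] 25.025
```

carry_out:
  targets:
    - [[0.005, -0.001, 0], 0]
    - [[0.01, -0.002, -0.001], 0]
    - [[0.015, -0.002, -0.001], 0]
    - [[0.015, -0.002, -0.001], 0]
    - [[0.015, -0.002, -0.001], 0]

```text
t: 25.65
position: [503.2, 136.5, 353.6]
tcp_rot: [0.358, 1.57, 0.536]
wrist_force: [-0.8, -1.7, -0.4]
width: 19.5
```

```bash
python3 fo.py 24 f5; python3 ck.py c11
```

```text
[ 0.58 -2.1   0.29] [0.6  0.42 0.38] [-0.462 -0.118 -0.009] [503.2 136.5 353.6] 26.85
[523.30859588 139.80202689 269.96075956] [503.16126049 136.48608667 353.60178771] [ 1.41483044 -2.31170304  1.15040906] (array([-0.909, -0.002,  0.136]), array([ 0., -4.]))
```

View pics/c11s.png

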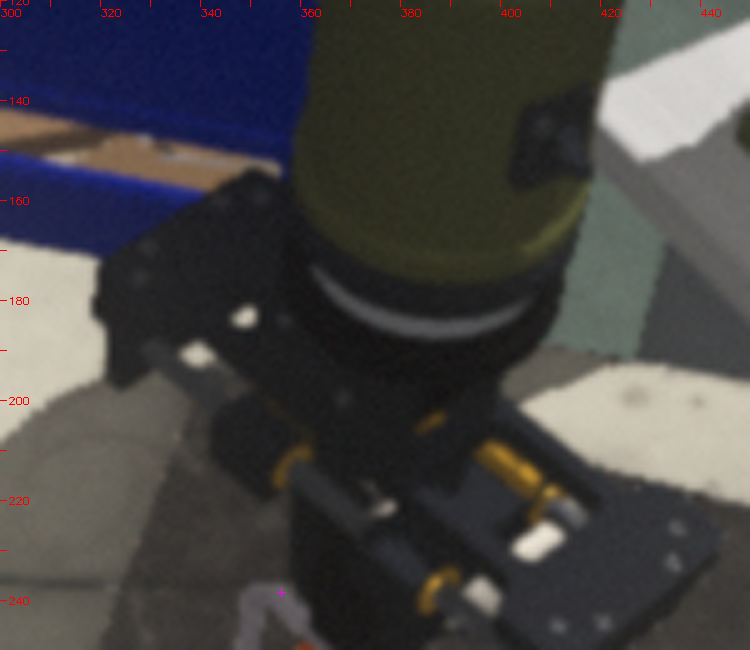

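carry_out:
  targets:
    - [[-0.003, -0.002, 0], 0]
    - [[-0.007, -0.004, 0], 0]
    - [[-0.007, -0.004, 0], 0]
    - [[-0.007, -0.004, 0], 0]

```text
t: 27.45
position: [503.1, 136.2, 354.7]
tcp_rot: [1.169, 1.57, 1.348]
wrist_force: [0.5, -0.1, 0.1]
width: 19.4
```

```bash
python3 fo.py 24 f6
python3 - <<'E'
from h import *
a=read_camera("scene");crop(a,310,200,140,130,5,"c12.png")
E
```

```text
[0.62 1.42 0.09] [0.54 1.02 0.47] [ 0.376 -0.094  0.001] [503.2 136.  354.6] 28.65
```

View pics/c12.png

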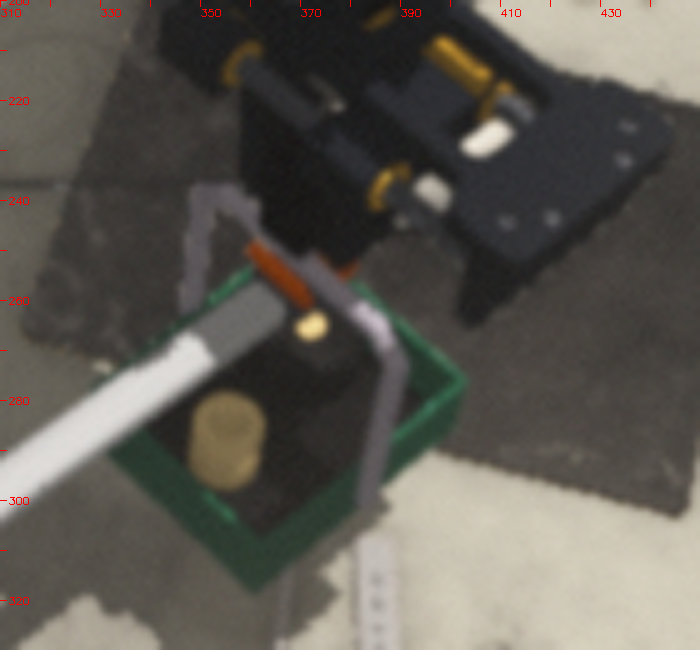

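carry_out:
  targets:
    - [[0, 0.001, 0], 0]
    - [[0, 0.001, 0], 0]
    - [[0, 0.001, 0], 0]
    - [[0, 0.001, 0], 0]
  grip: 1
  newtons: 3

```text
t: 29.2
position: [503.1, 136.0, 354.6]
tcp_rot: [2.263, 1.571, 2.442]
wrist_force: [-0.3, 3.2, 0.4]
width: 19.8
```

```bash
python3 fo.py 16 f7
```

```text
[0.14 2.52 0.11] [0.43 0.71 0.38] [ 0.59   0.014 -0.01 ] [503.2 136.  354.6] 30.0
```

carry_out:
  targets:
    - [[0, 0.002, 0], 0]
    - [[0, 0.002, 0], 0]
    - [[0, 0.002, 0], 0]

```text
t: 30.38
position: [503.1, 136.1, 354.6]
tcp_rot: [-2.009, 1.571, -1.83]
wrist_force: [0.1, 1.2, -0.6]
width: 19.8
```

```bash
python3 fo.py 12 f8
```

```text
[ 0.16  1.1  -0.01] [0.37 0.59 0.59] [ 0.361 -0.039 -0.009] [503.1 136.2 354.6] 30.975
```

The vertical load on the wrist is now about 0, so the arm carries the whole weight. I'll open the gripper.

carry_out:
  targets:
    - [[0, 0, 0], 0]
    - [[0, 0, 0], 0]
    - [[0, 0, 0], 0]
    - [[0, 0, 0], 0]
  grip: 0.4

```text
t: 31.48
position: [503.1, 136.2, 354.6]
tcp_rot: [-2.594, 1.571, -2.415]
wrist_force: [-0.2, 0.0, -1.0]
width: 52.7
```

Run:
```python
from h import *
a=read_camera("scene");crop(a,310,200,140,130,5,"c13.png");s=readout.sense();print(s["width"],s["wrist_force"])
```

```text
52.85689790560185 [ 0.51565918  0.19367199 -0.08053387]
```

View pics/c13.png

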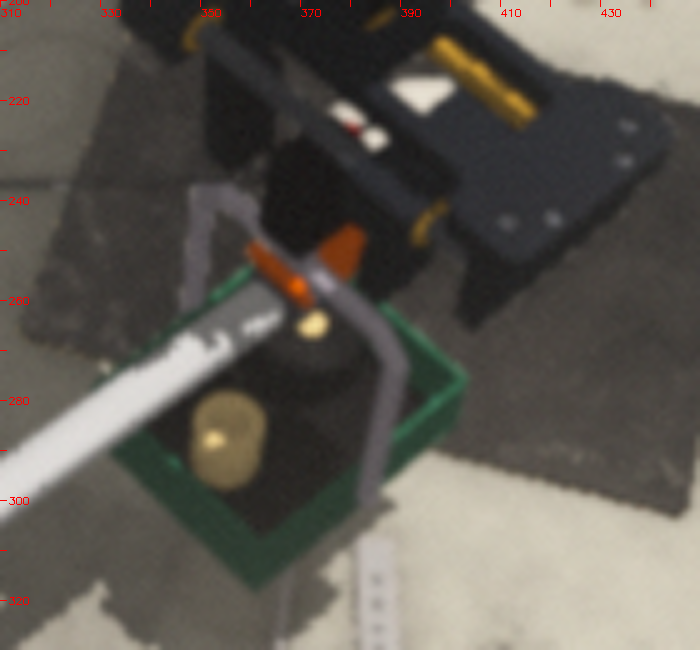

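The basket didn't move when the jaws opened. I'll withdraw straight up.

carry_out:
  targets:
    - [[-0.02, 0, 0], 0]
    - [[-0.07, 0, 0], 0]
    - [[-0.14, 0, 0], 0]
    - [[-0.24, 0, 0], 0]
    - [[-0.36, 0, 0], 0]
    - [[-0.5, 0, 0], 0]
    - [[-0.65, 0, 0], 0]
    - [[-0.8, 0, 0], 0]
    - [[-0.92, 0, 0], 0]
    - [[-1, 0, 0], 0]
    - [[-1, 0, 0], 0]
    - [[-1, 0, 0], 0]

```text
t: 33.02
position: [502.9, 136.2, 504.1]
tcp_rot: [-3.008, 1.57, -2.829]
wrist_force: [-0.3, -0.6, 0.1]
width: 52.7
```

Run:
```python
from h import *
a=read_camera("scene");cv2.imwrite("pics/e1.png",a["frame"][:,:,::-1])
for k in range(10): b=read_camera("top")
a2=read_camera("scene");cv2.imwrite("pics/e2.png",a2["frame"][:,:,::-1]);cv2.imwrite("pics/e2t.png",b["frame"][:,:,::-1])
d=np.abs(a["frame"].astype(int)-a2["frame"]).max(2);print((d>40).sum());print(readout.sense()["wrist_force"])
```

```text
6
[ 0.26576451 -0.21951404  1.18858207]
```

View pics/e2.png

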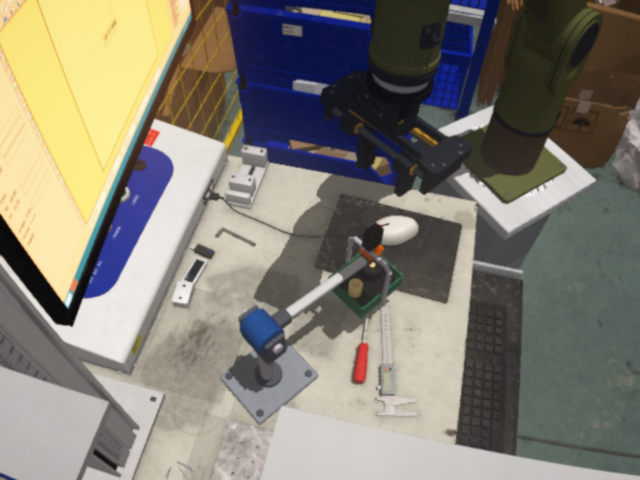

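View pics/e2t.png

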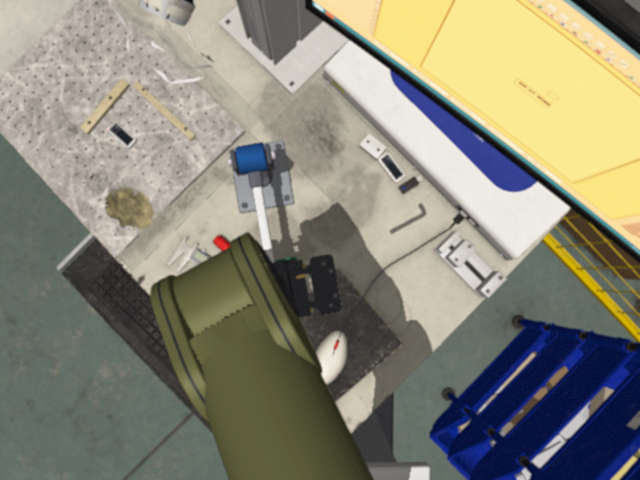

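The basket hangs in the hook at about (372,262) in the scene view, with both parts in it. The gripper is clear and nothing moved between two pictures 0.5 s apart. I'm handing in.

```bash
python3 -c "
from rig import job
print(job.job_done())"
```

```text
the job is handed in; nothing more can be done
None
```

The basket is hanging by its bar in the orange-sided hook, with both parts still in it, and the job was handed in at about 34 s.

- **Pick-up and lowering:** I gripped the black block (19.5 mm between the pads), and the loaded basket weighed about 6.5 N. I slid it on from the free end and lowered it along the arm's arc at no more than about 3 cm/s.
- **Overshoot:** I first went about 1 mm past balance, with roughly +0.3 N average on the wrist, and came back up before letting go.
- **Release:** At release the average vertical force on the wrist was about 0 ± 0.2 N, so the arm carried the whole weight. Pictures before and after opening show no visible movement.
- **Sideways force:** About 1 N of sideways friction was left at release. It had peaked at about 3 N while the bar settled in the trough.
- **Last checks:** Two pictures 0.5 s apart after withdrawing are almost identical, with 6 pixels differing. The gripper is well clear above the basket. The other things on the bench look unmoved, though the top view of the caliper and screwdriver was partly blocked by the robot.
- **Not measured:** I had no direct reading of the hook's speed. I judged it only from the commanded motion and the pictures.

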